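Set the sprung length gauge to its marked cleat

ROBOT

A 6-joint arm with a two-finger parallel gripper is mounted at the origin on the work surface. World frame = base frame: x ahead of the robot, y to its left, z up, the work surface at z = 0. Lengths are in mm, angles in rad, forces in N, time in s.
With the tool pointing down it reaches from about 350 to 975 mm from the base axis. Payload 7.1 kg.
Tool frame: the origin (TCP) lies at the very end of the fingers, on their centre line; the grasp point (between the pads) lies 19 mm behind it (ctrl.pinch_z is the distance from the TCP to the grasp point, in mm); z points along the fingers, y is the direction in which the jaws open and shut (so a half turn about z gives the same grasp; the last joint's range is limited). The gripper opens to 88 mm and grips with 3 to 60 N. Pads are 20 mm wide; open, the fingers measure 115 mm over their backs; the gripper's body (75 mm by 178 mm) begins 61 mm behind the grasp point.
Start: joints at [1.159, 0.423, 1.63, -0, 1.089, -0.019], TCP at [239.203, 577.396, 201.575] pointing down, gripper open.
Joint ranges: [-3, 3], [-0.9, 2.11], [0.09, 2.58], [-1.31, 4.45], [0.11, 2.69], [-2.54, 2.54]. Speed limits (rad/s): [2.39, 2.39, 3.01, 3.14, 3.14, 3.14].

INTERFACE

Orientations are given as a rotation vector (axis times angle).
In Python, from workcell import ctrl gives the robot as it stands.
- The arm moves only by the shell command python3 -m inch 'ROWS' [OPENING]. ROWS is JSON, a list of rows, each an object with "xyz": the shift along the tool's x, y, z in cm, a list of three; "spin": the turn about the tool's z in degrees. A call has 1 to 20 rows; each row is the pose to reach, as a shift and turn from the pose measured when the call began, along the tool's axes at that moment; what a row does not reach only later rows make up. A row lasts 1/10 s, in which the tool goes at most 50 mm and 8.59 degrees, less where a joint would pass 70% of its speed; a pose out of reach is approached as far as the arm can. A call with a gripper value outside its range is refused whole. OPENING is the closure, from 0 (fully open) to 1 (shut), set as the call begins (- or left out, the last holds). The fingers move at their own pace and stop on an object; the grip force is fixed at half the most. Time passes only in rows, so rows that repeat a pose let the fingers close. It gives the time, the measured TCP pose, the force and the opening at its end, in the units of the state.
- ctrl.get_obs(): the state, without advancing time (a new reading comes with each control period).
- ctrl.get_image(name): name is "scene" or "top" or "wrist"; returns the picture (420x560x3 uint8, red, green, blue); there is no depth.
- ctrl.camera_info(name): a dict with "camera_matrix" (3x3 intrinsics, pixels), "R" (3x3) and "t" (3): a world point X has camera coordinates R X + t; the wrist camera has in their place "hand_eye" (4x4, takes a point from camera to tool coordinates, whose origin is the TCP and whose axes are the flange's). Camera axes: x right, y down, z forward; pixel columns grow to the right and rows downward; lengths in mm; the calibration is good to about 2 mm. The wrist camera is an equidistant fisheye: a pixel r from the principal point sees the ray r / f radians off the axis. A picture is of the moment at which its call begins: read the wrist's pose just before it. camera_info takes no time and is no camera call.
- ctrl.close_job(): hands the job in, once; it reports no verdict.
The state is a dict: "t": time; "qpos": joint angles; "qvel": joint speeds; "joint_torque": joint torques, N m; "ee_pos": TCP position; "orientation": TCP orientation; "ft_force": force on the tool from outside, world axes, zero at the start; "moment": the same for the moment, N m; "width": finger opening in mm.
Only numpy, scipy, OpenCV 4.12 (cv2) and the standard library are available. Lean on these libraries where they do the work, as an engineer would, in place of code of your own. Each camera call takes 0.05 s, during which the arm holds its last target. There are 200 camera calls.

TASK

Set the sprung length gauge on its marked length: first move the loose timber offcut that lies on the gauge's cleats into the grey open tray and let go of it there. Then take the gauge's bar by its black tab, lift it, draw it out over the cleats and hook it down behind the far side of the cleat that has the steel arrow plate, easing it back gently until its own spring holds it there. Never let the bar snap back or jam it hard against a cleat, and leave the bottle, jar, wrench and try square that stand about where they are.

Things in the scene. Friction and masses are not known exactly. Their poses are not given: they have to be found in the camera images.
- gauge: Fixed wooden bed of the gauge, 470 x 100 x 12 mm (x, y, z), on the bench. Origin: centre of its underside; the bar is drawn out towards +x. An aluminium housing (210 x 34 x 36 mm, top 58 mm above the bench) lies at x = -210 to 0 mm and pivots at its rear (pin along y, x = -205, z = 40 mm), so its front and the bar can be lifted. Three wooden cleats stand on the bed's front half
- housing (a joint): Lift of the housing and bar about the rear pin, rad: 0 lying level (its rest, by its weight), to 0.3 raised
- bar (a joint): Draw of the bar out of the housing, m: 0 home, to 0.186 fully out. A spring pulls it home with about 4 N at 0 and 8 N fully out
- tab (a point): Top centre of the black plastic pull tab on the front end of the bar: an upright block 22 (x) x 30 (y) x 42 mm (z) in the gauge's axes; its top is 78 mm above the bench at rest, its underside 36 mm. When home it is 41 mm ahead of the gauge's origin
- hook (a point): Tip of the down-turned steel hook under the tab: centre of the lower edge of its inner face (towards the housing). The hook is 8 mm thick (from here to +x), 20 mm wide; its tip is 16 mm above the bench at rest, 15 mm below the bar's underside. It lies 11 mm behind the tab's centre along x, 62 mm below the tab's top
- cleat_marked: Fixed wooden cleat 18 x 64 x 18 mm (x, y, z), axes as the gauge's, on the bed (top 30 mm above the bench); marked by a flat steel arrow plate, 4 mm thick, jutting from its -y end to y = -95 mm. Origin: centre of its underside. The hook goes behind its +x face (x = +9 mm). It may be the nearest, middle or farthest of three cleats, about 50 mm apart, at least 24 mm clear between
- cleat_a: Plain fixed wooden cleat, 18 x 64 x 18 mm, without an arrow; origin as for the marked one
- cleat_b: Plain fixed wooden cleat, 18 x 64 x 18 mm, without an arrow; origin as for the marked one
- offcut: Loose pale timber block 125 x 45 x 40 mm (x, y, z), about 0.13 kg, lying on top of the cleats (underside 30 mm above the bench). Origin: centre of its underside
- tray: Fixed grey plastic open tray, 220 x 140 x 45 mm (x, y, z) with 5 mm walls and floor, empty, on the left or the right of the gauge. Origin: centre of its underside
- charger: Fixed black battery charger 160 x 120 mm with a yellow battery on it, 95 mm high, on the side where the tray is not. Origin: centre of its underside
- glue: Loose white glue bottle, 56 mm across, 180 mm high, standing beside the gauge's housing on its -y side. Origin: underside
- jar: Loose glass jar, 68 mm across, 100 mm high, standing beside the cleats on the gauge's +y side. Origin: underside
- wrench: Loose steel wrench 180 mm long lying flat beside the housing on the gauge's +y side. Origin: underside of its middle; it lies along its x
- square: Loose try square lying flat on the gauge's -y side: wooden stock 100 x 24 x 16 mm along its x, steel blade 120 mm towards its +y. Origin: underside of the stock
Mind the look-alikes: they are no part of the job. What is shaped like the offcut but green or orange is not meant.

How it is judged:
By the outcome, as a careful person would: the job done as asked, in the order asked, and still so for the second after the job is handed in, with the robot touching nothing.
It also fails if it takes over 58 s, if anything falls off the work surface, if the arm or the gripper's body presses on something with over 40 N, if the wrist force passes 120 N, or if a joint passes its speed limit or range.

## Working session

There is one attempt and no reset: what is moved stays moved. The work goes in short steps, Python scripts to look and compute and a shell command to move; the robot and the scene stay as the last step left them, time stands still between calls to the robot, and variables do not carry over. Pictures are saved under pics/ and viewed, about 8 in all and at most 12, crops included, and the job is handed in when it is done.

```bash
mkdir -p pics; ls; python3 - <<'E'
from workcell import ctrl
import cv2,numpy as np
for n in("top","scene"):
    im=ctrl.get_image(n); cv2.imwrite(f"pics/{n}0.png",im[:,:,::-1])
    c=ctrl.camera_info(n); print(n,{k:np.round(v,3).tolist() if not isinstance(v,str) else v for k,v in c.items()})
c=ctrl.camera_info("wrist");print(c)
print(ctrl.get_obs(),ctrl.pinch_z)
E
```

```text
pics
top {'camera_matrix': [[392.207, 0.0, 282.232], [0.0, 392.207, 209.528], [0.0, 0.0, 1.0]], 'R': [[-0.007, -1.0, -0.006], [-0.987, 0.008, -0.158], [0.158, 0.005, -0.987]], 't': [40.775, 482.441, 1287.795]}
scene {'camera_matrix': [[449.029, 0.0, 278.969], [0.0, 449.029, 205.006], [0.0, 0.0, 1.0]], 'R': [[-0.758, 0.652, -0.007], [0.374, 0.426, -0.823], [-0.534, -0.627, -0.567]], 't': [361.462, -146.932, 1469.302]}
{'camera_matrix': array([[325.1922621 ,   0.        , 281.91303722],
       [  0.        , 325.1922621 , 207.24561478],
       [  0.        ,   0.        ,   1.        ]]), 'hand_eye': array([[ 2.10659593e-04, -9.69911963e-01, -2.43455828e-01,
         6.54565341e+01],
       [ 9.99999938e-01,  1.35883199e-04,  3.23939007e-04,
        -2.15991522e-01],
       [-2.81110761e-04, -2.43455882e-01,  9.69911931e-01,
        -1.82941445e+02],
       [ 0.00000000e+00,  0.00000000e+00,  0.00000000e+00,
         1.00000000e+00]])}
{'t': 0.1, 'qpos': array([ 1.15896980e+00,  4.23756915e-01,  1.63059936e+00, -1.33341230e-05,
        1.08858570e+00, -1.89892647e-02]), 'qvel': array([ 2.43289116e-04,  4.80864215e-04, -2.32182680e-03, -5.05637039e-04,
        5.72022161e-04, -2.26656777e-06]), 'joint_torque': array([ 1.15536503e-03, -5.45619249e+01, -2.74323481e+01,  6.45902054e-02,
        1.87641842e-02, -1.40732413e-05]), 'ee_pos': array([239.02183006, 576.9246642 , 200.88971526]), 'orientation': array([-6.13043494e-01, -3.08091515e+00,  2.07431236e-03]), 'ft_force': array([ 0.6044405 , -0.30896317, -0.16096356]), 'moment': array([-0.02730939, -0.02865463,  0.04629691]), 'width': 87.95540619842772} 18.700000000000003
```

View pics/top0.png

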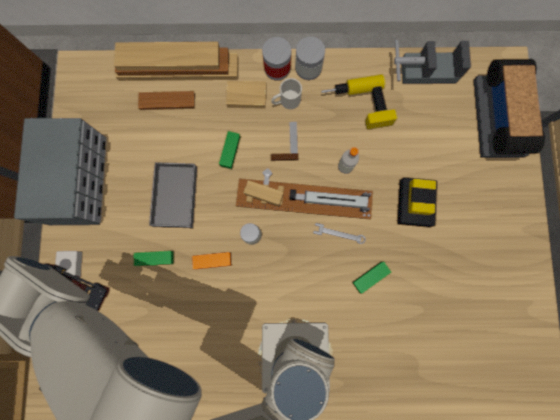

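View pics/scene0.png

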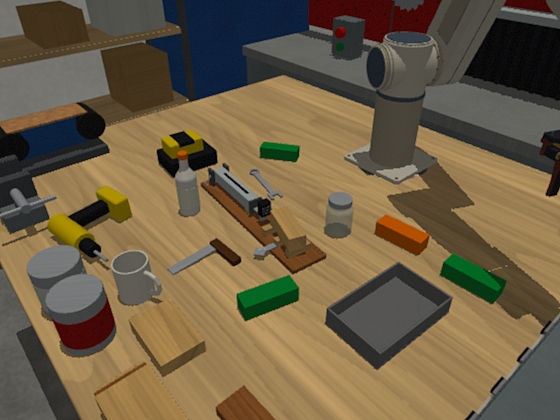

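Candidates for the offcut: the pale block on the cleats, top (264,192). The others are a pale board (245,94), green blocks (230,149), (153,258), (371,277) and an orange one (211,261). The description fits (264,192), so I'll check it in a close crop.

```bash
cat > h.py <<'E'
from workcell import ctrl
import cv2,numpy as np
from scipy.spatial.transform import Rotation as Ro
def ray(n,u,v):
    c=ctrl.camera_info(n);K,R,t=c["camera_matrix"],c["R"],c["t"]
    return -R.T@t, R.T@np.linalg.solve(K,[u,v,1.])
def onz(n,u,v,z):
    o,d=ray(n,u,v); return o+d*(z-o[2])/d[2]
def proj(n,X):
    c=ctrl.camera_info(n);p=c["camera_matrix"]@(c["R"]@np.asarray(X,float)+c["t"]);return p[:2]/p[2]
def wproj(X,ob):
    c=ctrl.camera_info("wrist");H=c["hand_eye"];K=c["camera_matrix"]
    p=Ro.from_rotvec(ob["orientation"]).inv().apply(np.asarray(X,float)-ob["ee_pos"])
    q=H[:3,:3].T@(p-H[:3,3]);r=np.hypot(q[0],q[1]);th=np.arctan2(r,q[2])
    return K[:2,2]+K[0,0]*th*q[:2]/r
def wonz(u,v,z,ob):
    c=ctrl.camera_info("wrist");H=c["hand_eye"];K=c["camera_matrix"]
    a=(np.array([u,v])-K[:2,2])/K[0,0];th=np.hypot(*a)
    d=np.r_[a/th*np.sin(th),np.cos(th)]
    R=Ro.from_rotvec(ob["orientation"]).as_matrix()
    o=R@H[:3,3]+ob["ee_pos"];d=R@H[:3,:3]@d
    return o+d*(z-o[2])/d[2]
E
python3 - <<'E'
from h import *
a=cv2.imread("pics/top0.png")[165:225,225:385];b=cv2.imread("pics/scene0.png")[155:275,195:330]
cv2.imwrite("pics/c1.png",cv2.resize(a,None,fx=5,fy=5,interpolation=cv2.INTER_CUBIC))
cv2.imwrite("pics/c2.png",cv2.resize(b,None,fx=5,fy=5,interpolation=cv2.INTER_CUBIC))
im=cv2.imread("pics/top0.png");h=cv2.cvtColor(im,cv2.COLOR_BGR2HSV)
for p in[(240,193),(300,209),(345,212),(264,192),(255,180)]:print(p,h[p[1],p[0]])
for nm,p in dict(tabish=(295,196),rear=(365,209),off=(264,192),tray=(174,195)).items():print(nm,onz("top",*p,50))
E
```

```text
(240, 193) [ 14 162 137]
(300, 209) [ 13 166 126]
(345, 212) [ 14 169 130]
(264, 192) [ 18 115 175]
(255, 180) [ 15 143 139]
tabish [526.71911748  -6.27627464  50.        ]
rear [ 480.45968033 -240.07381738   50.        ]
off [541.33859265  98.22593259  50.        ]
tray [533.52945108 402.30942536  50.        ]
```

View pics/c1.png

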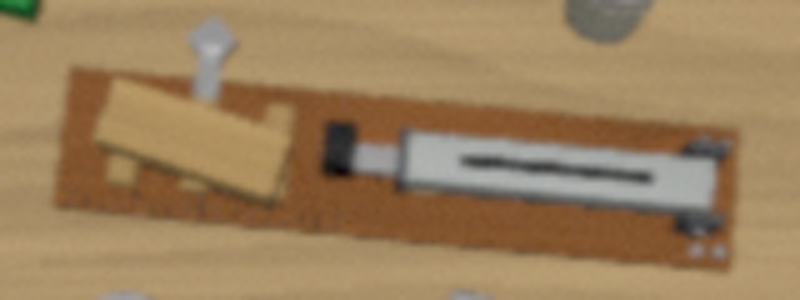

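View pics/c2.png

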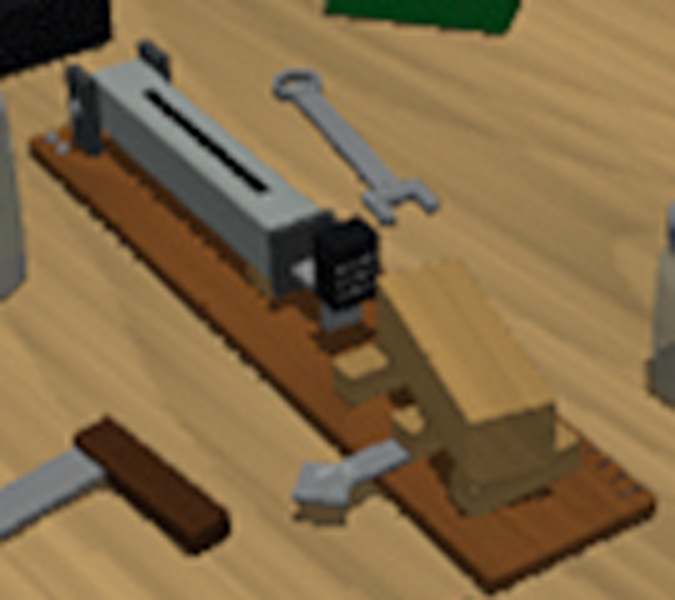

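The crops show the pale block lying askew on the three cleats, with crop corners about (115,78), (293,145), (275,203) and (97,140). The arrow at crop (208,60) lines up with the middle cleat, whose +y end is at (193,187). So the middle cleat is the marked one, and the tab is at (340,148).

```bash
python3 - <<'E'
from h import *
P=lambda x,y,z:onz("top",225+x/5,165+y/5,z)
C=[P(70,68,12),P(738,128,12),P(730,270,12),P(55,208,12)]
print("bed",np.round(C,1).tolist(),[round(np.linalg.norm(C[i]-C[i-1]),1) for i in range(4)])
c=np.mean(C,0);x=(C[0]+C[3]-C[1]-C[2]);yaw=np.arctan2(x[1],x[0]);print("gauge",c,np.degrees(yaw))
ex=np.array([np.cos(yaw),np.sin(yaw),0]);ey=np.array([-ex[1],ex[0],0])
g=lambda p:np.round([(p-c)@ex,(p-c)@ey],1)
t=P(340,143,78);print("tab top",t,g(t),"exp 41,0")
for n,p in dict(far=(122,168),mid=(193,187),near=(282,115),arrow=(208,75)).items():print(n,g(P(*p,30)))
O=[P(115,78,70),P(293,145,70),P(275,203,70),P(97,140,70)]
print("off",np.round(np.mean(O,0),1),[round(np.linalg.norm(O[i]-O[i-1]),1) for i in range(4)]);d=O[0]+O[3]-O[1]-O[2];print(np.degrees(np.arctan2(d[1],d[0])),g(np.mean(O,0)))
im=cv2.imread("pics/top0.png");hs=cv2.cvtColor(im,cv2.COLOR_BGR2HSV)
m=((hs[...,1]<60)&(hs[...,2]<140)).astype(np.uint8);m[:, :140]=0;m[:,205:]=0;m[:150]=0;m[235:]=0
k=max(cv2.findContours(m,0,2)[0],key=cv2.contourArea);b=cv2.boxPoints(cv2.minAreaRect(k));print(b.tolist())
T=[onz("top",*q,45) for q in b];print("tray",np.mean(T,0),[round(np.linalg.norm(T[i]-T[i-1]),1) for i in range(4)],np.round(T,0).tolist())
o=ctrl.get_obs();print(Ro.from_rotvec(o["orientation"]).as_matrix().round(3))
E
```

```text
bed [[597.7, 187.7, 12.0], [551.0, -277.0, 12.0], [451.6, -267.2, 12.0], [498.5, 197.0, 12.0]] [np.float64(99.6), np.float64(467.0), np.float64(99.9), np.float64(466.5)]
gauge [524.71865554 -39.86562313  12.        ] 84.24507958168307
tab top [529.36505422   1.02193734  78.        ] [41.1 -0.5] exp 41,0
far [187.9  20.8]
mid [138.2  29.5]
near [ 82.4 -26.1]
arrow [135.8 -49.5]
off [532.9  97.3  70. ] [np.float64(43.7), np.float64(127.4), np.float64(40.8), np.float64(125.8)]
69.1672102896575 [137.3   5.6]
[[149.2212371826172, 225.68142700195312], [153.53538513183594, 160.96905517578125], [196.4778594970703, 163.83187866210938], [192.16371154785156, 228.54425048828125]]
tray [536.89713085 407.70550702  45.        ] [np.float64(144.7), np.float64(224.0), np.float64(148.7), np.float64(223.4)] [[430.0, 483.0, 45.0], [654.0, 479.0, 45.0], [643.0, 330.0, 45.0], [420.0, 339.0, 45.0]]
[[-0.924  0.383 -0.001]
 [ 0.383  0.924 -0.001]
 [ 0.    -0.001 -1.   ]]
```

```bash
python3 -m inch '[{"xyz":[-15,-11,0],"spin":30},{"xyz":[-15,-11,0],"spin":30},{"xyz":[-15,-11,0],"spin":30},{"xyz":[-15,-11,0],"spin":30},{"xyz":[-30,-22,0],"spin":60},{"xyz":[-30,-22,0],"spin":60},{"xyz":[-30,-22,0],"spin":60},{"xyz":[-30,-22,0],"spin":60},{"xyz":[-45.6,-33.1,2],"spin":88.3},{"xyz":[-45.6,-33.1,2],"spin":88.3},{"xyz":[-45.6,-33.1,2],"spin":88.3},{"xyz":[-45.6,-33.1,2],"spin":88.3},{"xyz":[-45.6,-33.1,2],"spin":88.3},{"xyz":[-45.6,-33.1,2],"spin":88.3},{"xyz":[-45.6,-33.1,2],"spin":88.3}]' 0
python3 - <<'E'
from h import *
o=ctrl.get_obs();im=ctrl.get_image("wrist");cv2.imwrite("pics/w1.png",im[:,:,::-1])
R=Ro.from_rotvec(o["orientation"]).as_matrix();print(R.round(3),o["ee_pos"],o["qpos"],o["ft_force"])
a=np.radians(69.2);e=np.array([np.cos(a),np.sin(a),0]);n=np.array([-e[1],e[0],0])
for s,t in((1,1),(1,-1),(-1,-1),(-1,1)):print(wproj(np.array([533,97,70])+e*62.5*s+n*22.5*t,o).round())
E
```

```text
t: 1.6
ee_pos: [532.8, 97.2, 181.1]
orientation: [2.585, 1.785, -0.003]
ft_force: [0.8, -0.2, 0.1]
width: 87.7
[[ 0.354  0.935 -0.001]
 [ 0.935 -0.354 -0.001]
 [-0.002 -0.001 -1.   ]] [532.83725285  97.15791763 181.12359607] [ 1.58948896e-01  3.28421743e-01  1.83059555e+00 -1.10565528e-03
  9.84172435e-01  5.21854046e-01] [ 0.76669499 -0.17539084  0.07273415]
[257. 131.]
[307. 131.]
[304. 261.]
[259. 261.]
```

View pics/w1.png

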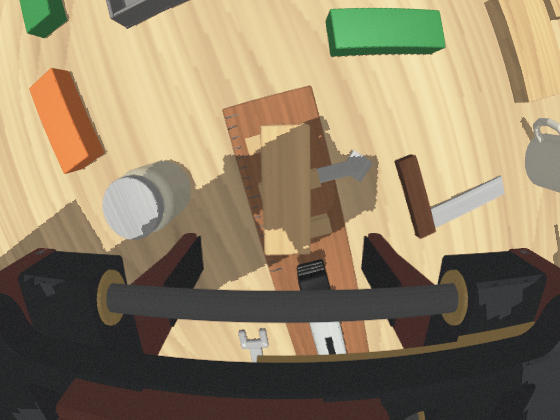

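The wrist view shows the pale block at (261–311, 124–256), about 4 px right of and 6 px above my prediction. I'll shift by about 4–5 mm and descend.

```bash
python3 -m inch '[{"xyz":[0.5,0.4,4]},{"xyz":[0.5,0.4,8]},{"xyz":[0.5,0.4,11]},{"xyz":[0.5,0.4,13]},{"xyz":[0.5,0.4,14]},{"xyz":[0.5,0.4,14]},{"xyz":[0.5,0.4,14]}]' 0 && python3 -m inch '[{"xyz":[0,0,0]},{"xyz":[0,0,0]},{"xyz":[0,0,0]},{"xyz":[0,0,0]},{"xyz":[0,0,0]},{"xyz":[0,0,0]},{"xyz":[0,0,0]},{"xyz":[0,0,0]}]' 0.9 && python3 -m inch '[{"xyz":[0,0,-1]},{"xyz":[0,0,-3]},{"xyz":[0,0,-6]},{"xyz":[0,0,-10]},{"xyz":[0,0,-12]},{"xyz":[0,0,-12]},{"xyz":[0,0,-12]}]'
```

```text
$[0]: bad value
```

```bash
python3 -m inch '[{"xyz":[0.5,0.4,4],"spin":0},{"xyz":[0.5,0.4,8],"spin":0},{"xyz":[0.5,0.4,11],"spin":0},{"xyz":[0.5,0.4,13],"spin":0},{"xyz":[0.5,0.4,14],"spin":0},{"xyz":[0.5,0.4,14],"spin":0},{"xyz":[0.5,0.4,14],"spin":0}]' 0 && python3 -m inch '[{"xyz":[0,0,0],"spin":0},{"xyz":[0,0,0],"spin":0},{"xyz":[0,0,0],"spin":0},{"xyz":[0,0,0],"spin":0},{"xyz":[0,0,0],"spin":0},{"xyz":[0,0,0],"spin":0},{"xyz":[0,0,0],"spin":0},{"xyz":[0,0,0],"spin":0}]' 0.9 && python3 -m inch '[{"xyz":[0,0,-1],"spin":0},{"xyz":[0,0,-3],"spin":0},{"xyz":[0,0,-6],"spin":0},{"xyz":[0,0,-10],"spin":0},{"xyz":[0,0,-12],"spin":0},{"xyz":[0,0,-12],"spin":0},{"xyz":[0,0,-12],"spin":0}]'
```

```text
t: 2.35
ee_pos: [538.7, 101.3, 42.1]
orientation: [2.583, 1.787, -0.001]
ft_force: [0.7, 0.3, 0.5]
width: 87.9
t: 3.15
ee_pos: [538.6, 101.2, 42.2]
orientation: [2.583, 1.787, -0.001]
ft_force: [-0.9, -0.1, 2.4]
width: 44.5
t: 3.85
ee_pos: [538.5, 101.3, 162.3]
orientation: [2.583, 1.786, -0.0]
ft_force: [-0.4, -0.5, -1.6]
width: 44.4
```

```bash
python3 -m inch '[{"xyz":[14,-5.5,0],"spin":-54},{"xyz":[14,-5.5,0],"spin":-54},{"xyz":[14,-5.5,0],"spin":-54},{"xyz":[14,-5.5,0],"spin":-54},{"xyz":[28.4,-11.1,0],"spin":-109},{"xyz":[28.4,-11.1,0],"spin":-109},{"xyz":[28.4,-11.1,0],"spin":-109},{"xyz":[28.4,-11.1,0],"spin":-109},{"xyz":[28.4,-11.1,0],"spin":-109},{"xyz":[28.4,-11.1,0],"spin":-109},{"xyz":[28.4,-11.1,0],"spin":-109},{"xyz":[28.4,-11.1,0],"spin":-109},{"xyz":[28.4,-11.1,0],"spin":-109},{"xyz":[28.4,-11.1,0],"spin":-109},{"xyz":[28.4,-11.1,0],"spin":-109},{"xyz":[28.4,-11.1,0],"spin":-109}]'
python3 - <<'E'
from h import *
o=ctrl.get_obs();im=ctrl.get_image("wrist");cv2.imwrite("pics/w2.png",im[:,:,::-1])
print(Ro.from_rotvec(o["orientation"]).as_matrix().round(3))
E
```

```text
t: 5.45
ee_pos: [534.4, 406.0, 161.0]
orientation: [-0.049, -3.14, 0.003]
ft_force: [-0.1, 0.8, -1.6]
width: 45.0
[[-1.     0.031 -0.001]
 [ 0.031  1.    -0.002]
 [ 0.001 -0.002 -1.   ]]
```

View pics/w2.png

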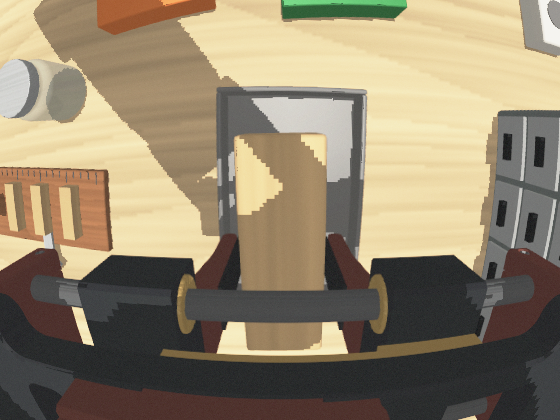

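The offcut is held, centred at u≈281, above the tray, whose rim spans u 219–365 with its far edge at v≈92. Mapping the rim.

```bash
python3 - <<'E'
from h import *
o=ctrl.get_obs()
for p in((218,90),(366,93),(365,255)):print(wonz(*p,45,o).round(1))
E
```

```text
[431.4 350.   45. ]
[437.3 486.5  45. ]
[596.6 488.1  45. ]
```

```bash
python3 -m inch '[{"xyz":[-0.6,1,3],"spin":0},{"xyz":[-0.6,1,7],"spin":0},{"xyz":[-0.6,1,10],"spin":0},{"xyz":[-0.6,1,12],"spin":0},{"xyz":[-0.6,1,13.2],"spin":0},{"xyz":[-0.6,1,13.8],"spin":0},{"xyz":[-0.6,1,14.1],"spin":0},{"xyz":[-0.6,1,14.1],"spin":0},{"xyz":[-0.6,1,14.1],"spin":0}]' && python3 -m inch '[{"xyz":[0,0,0],"spin":0},{"xyz":[0,0,0],"spin":0},{"xyz":[0,0,0],"spin":0},{"xyz":[0,0,0],"spin":0},{"xyz":[0,0,-1],"spin":0},{"xyz":[0,0,-4],"spin":0},{"xyz":[0,0,-8],"spin":0},{"xyz":[0,0,-13],"spin":0},{"xyz":[0,0,-16],"spin":0},{"xyz":[0,0,-16],"spin":0}]' 0.3
python3 - <<'E'
from h import *
im=ctrl.get_image("wrist");cv2.imwrite("pics/w3.png",im[:,:,::-1])
E
```

```text
t: 6.4
ee_pos: [541.5, 416.1, 21.5]
orientation: [0.048, 3.14, -0.001]
ft_force: [-0.2, -0.8, -0.9]
width: 44.6
t: 7.4
ee_pos: [544.0, 418.2, 188.2]
orientation: [0.048, 3.132, 0.009]
ft_force: [-0.5, 0.5, 0.4]
width: 61.2
```

View pics/w3.png

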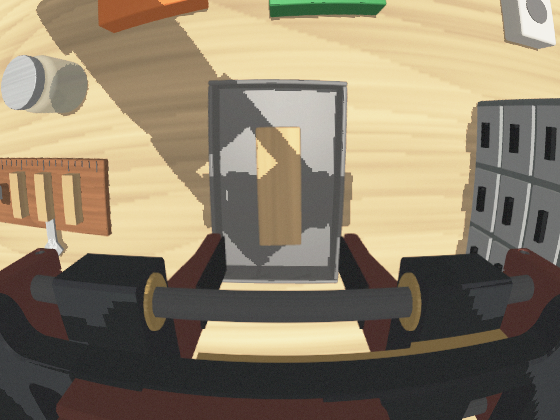

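The offcut lies flat inside the tray at (257–300, 127–245), and the arrow at (52,240) is on the middle cleat (42,200). Now over the tab.

```bash
python3 -m inch '[{"xyz":[0,-20,0],"spin":45},{"xyz":[0,-20,0],"spin":45},{"xyz":[0,-20,0],"spin":45},{"xyz":[0,-20,0],"spin":45},{"xyz":[0,-41.5,1.8],"spin":94},{"xyz":[0,-41.5,1.8],"spin":94},{"xyz":[0,-41.5,1.8],"spin":94},{"xyz":[0,-41.5,1.8],"spin":94},{"xyz":[0,-41.5,1.8],"spin":94},{"xyz":[0,-41.5,1.8],"spin":94},{"xyz":[0,-41.5,1.8],"spin":94},{"xyz":[0,-41.5,1.8],"spin":94},{"xyz":[0,-41.5,1.8],"spin":94},{"xyz":[0,-41.5,1.8],"spin":94}]' 0
python3 - <<'E'
from h import *
o=ctrl.get_obs();im=ctrl.get_image("wrist");cv2.imwrite("pics/w4.png",im[:,:,::-1])
R=Ro.from_rotvec(o["orientation"]).as_matrix();print(R.round(3))
yaw=np.radians(84.2);c=np.array([524.7,-39.9,0]);G=np.array([[np.cos(yaw),-np.sin(yaw),0],[np.sin(yaw),np.cos(yaw),0],[0,0,1]])
for n,p in dict(tabfl=(52,15,78),tabfr=(52,-15,78),tabnl=(30,15,78),bedl=(235,50,12),bedr=(235,-50,12),m1=(146,32,30),m2=(146,-32,30),arrow=(137,-95,30)).items():print(n,wproj(c+G@p,o).round())
E
```

```text
t: 8.85
ee_pos: [529.5, 2.6, 165.1]
orientation: [2.326, 2.11, 0.008]
ft_force: [0.7, 0.1, -1.0]
width: 87.9
[[ 0.097  0.995  0.005]
 [ 0.995 -0.097  0.003]
 [ 0.003  0.004 -1.   ]]
tabfl [263. 195.]
tabfr [298. 195.]
tabnl [263. 220.]
bedl [233.  12.]
bedr [329.  12.]
m1 [248.  90.]
m2 [314.  90.]
arrow [376. 102.]
```

View pics/w4.png

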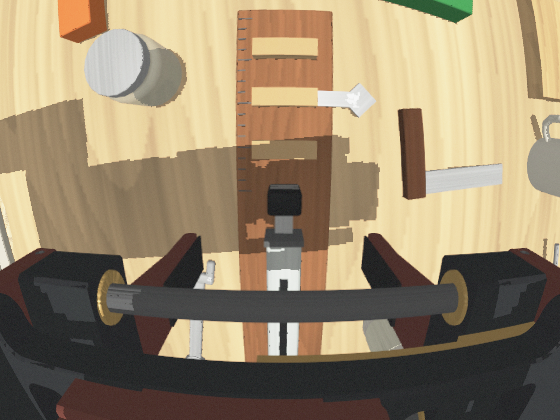

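The wrist view shows the tab at (267–301, 193–213), centred on the tool axis (u≈282) and within about 2 px of prediction. The marked middle cleat is at (251–317, 97). Descend, grip, then lift gently.

```bash
python3 -m inch '[{"xyz":[0,0.2,4],"spin":0},{"xyz":[0,0.2,8],"spin":0},{"xyz":[0,0.2,10.5],"spin":0},{"xyz":[0,0.2,11.7],"spin":0},{"xyz":[0,0.2,12.2],"spin":0},{"xyz":[0,0.2,12.2],"spin":0},{"xyz":[0,0.2,12.2],"spin":0}]' 0 && python3 -m inch '[{"xyz":[0,0,0],"spin":0},{"xyz":[0,0,0],"spin":0},{"xyz":[0,0,0],"spin":0},{"xyz":[0,0,0],"spin":0},{"xyz":[0,0,0],"spin":0},{"xyz":[0,0,0],"spin":0},{"xyz":[0,0,0],"spin":0},{"xyz":[0,0,0],"spin":0},{"xyz":[0,0,0],"spin":0}]' 1 && python3 -m inch '[{"xyz":[0,0,-0.3],"spin":0},{"xyz":[0,0,-0.6],"spin":0},{"xyz":[0,0,-0.9],"spin":0},{"xyz":[0,0,-1.2],"spin":0},{"xyz":[0,0,-1.5],"spin":0},{"xyz":[0,0,-1.8],"spin":0},{"xyz":[0,0,-2.1],"spin":0},{"xyz":[0,0,-2.4],"spin":0},{"xyz":[0,0,-2.5],"spin":0},{"xyz":[0,0,-2.5],"spin":0},{"xyz":[0,0,-2.5],"spin":0}]'
```

```text
t: 9.6
ee_pos: [533.2, 2.9, 44.4]
orientation: [2.325, 2.109, 0.011]
ft_force: [-0.5, -0.4, 0.7]
width: 87.9
t: 10.5
ee_pos: [532.1, 3.0, 44.2]
orientation: [2.327, 2.11, 0.009]
ft_force: [-3.7, 0.7, 3.9]
width: 30.1
t: 11.6
ee_pos: [532.0, 2.9, 69.2]
orientation: [2.327, 2.11, 0.009]
ft_force: [-1.8, -3.5, -4.6]
width: 29.6
```

```bash
python3 -m inch '[{"xyz":[0.5,0,0],"spin":0},{"xyz":[1.5,0,0],"spin":0},{"xyz":[2.5,0,0],"spin":0},{"xyz":[3.5,0,0],"spin":0},{"xyz":[4.5,0,0],"spin":0},{"xyz":[5.5,0,0],"spin":0},{"xyz":[6.5,0,0],"spin":0},{"xyz":[7.5,0,0],"spin":0},{"xyz":[8.5,0,0],"spin":0},{"xyz":[9.5,0,0],"spin":0},{"xyz":[10.5,0,0],"spin":0},{"xyz":[11.3,0,0],"spin":0},{"xyz":[12,0,0],"spin":0},{"xyz":[12.5,0,0],"spin":0},{"xyz":[12.6,0,0],"spin":0},{"xyz":[12.6,0,0],"spin":0},{"xyz":[12.6,0,0],"spin":0}]'
python3 - <<'E'
from h import *
o=ctrl.get_obs();im=ctrl.get_image("wrist")
a=im[90:320,130:430,::-1];t=ctrl.get_image("scene")[:,:,::-1];t=t[150:270,200:350];t=cv2.resize(t,(375,300),interpolation=2)
a=cv2.resize(a,(391,300),interpolation=2);cv2.imwrite("pics/w5.png",np.hstack([a,t]))
R=Ro.from_rotvec(o["orientation"]).as_matrix();print(o["ee_pos"],o["width"])
E
```

```text
t: 13.3
ee_pos: [544.9, 128.6, 69.9]
orientation: [2.325, 2.11, 0.009]
ft_force: [2.0, -7.2, -2.6]
width: 29.9
[544.91350221 128.60636185  69.91835022] 29.879161218796625
```

View pics/w5.png

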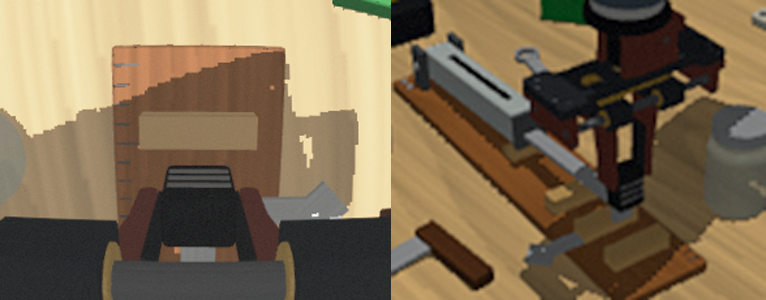

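The picture shows the bar drawn out and the tab still square in the fingers. The hook is at composite (622,213), between the marked cleat (600,220) and the far cleat (635,245). I'll check the clearance from the far cleat's edges as the wrist camera sees them.

```bash
python3 - <<'E'
from h import *
o=ctrl.get_obs();R=Ro.from_rotvec(o["orientation"]).as_matrix()
S=300/391
for n,p,z in(("far cleat +x top edge",(197,112),30),("far cleat -x top edge",(197,150),30),("bed end",(197,46),12),("tab front top edge",(197,189),78+25)):
    X=wonz(130+p[0]*S,90+p[1]*S*1.0*(230/300)/S,z,o); print(n,X.round(1),"tool x from TCP",round((X-o["ee_pos"])@R[:,0],1))
# scene hook pixel -> where along gauge line
u,v=200+(622-391)*150/375,150+218*120/300
print("hook scene px",u,v,(R.T@(onz("scene",u,v,37)-o["ee_pos"])).round(1))
u,v=200+(600-391)*150/375,150+222*120/300
print("marked cleat",(R.T@(onz("scene",u,v,30)-o["ee_pos"])).round(1))
E
```

```text
far cleat +x top edge [548.3 160.7  30. ] tool x from TCP 32.2
far cleat -x top edge [546.3 140.   30. ] tool x from TCP 11.5
bed end [551.8 195.6  12. ] tool x from TCP 67.3
tab front top edge [546.4 142.7 103. ] tool x from TCP 14.3
hook scene px 292.4 237.2 [-5.4 -4.4 32.9]
marked cleat [-19.9  11.3  39.9]
```

Estimated gauge x: hook 158–166, gap between cleats 147–180, so about 10 mm clear on both sides. Lower gently.

```bash
python3 -m inch '[{"xyz":[0,0,0.3],"spin":0},{"xyz":[0,0,0.6],"spin":0},{"xyz":[0,0,0.9],"spin":0},{"xyz":[0,0,1.2],"spin":0},{"xyz":[0,0,1.4],"spin":0},{"xyz":[0,0,1.4],"spin":0}]' && python3 -m inch '[{"xyz":[0,0,0.2],"spin":0},{"xyz":[0,0,0.4],"spin":0},{"xyz":[0,0,0.6],"spin":0},{"xyz":[0,0,0.8],"spin":0},{"xyz":[0,0,1.0],"spin":0},{"xyz":[0,0,1.1],"spin":0},{"xyz":[0,0,1.1],"spin":0},{"xyz":[0,0,1.1],"spin":0}]'
```

```text
t: 14.0
ee_pos: [545.0, 128.7, 55.7]
orientation: [2.324, 2.11, 0.008]
ft_force: [1.1, -5.5, -1.5]
width: 30.0
t: 14.8
ee_pos: [545.0, 128.9, 44.8]
orientation: [2.322, 2.111, 0.008]
ft_force: [0.0, -6.7, -1.9]
width: 29.8
```

Down at home height with no contact force. Easing back in small steps, watching for fy to drop.

```bash
python3 -m inch '[{"xyz":[-0.1,0,0],"spin":0},{"xyz":[-0.2,0,0],"spin":0},{"xyz":[-0.3,0,0],"spin":0},{"xyz":[-0.4,0,0],"spin":0},{"xyz":[-0.5,0,0],"spin":0},{"xyz":[-0.6,0,0],"spin":0},{"xyz":[-0.6,0,0],"spin":0}]'; python3 -m inch '[{"xyz":[-0.1,0,0],"spin":0},{"xyz":[-0.2,0,0],"spin":0},{"xyz":[-0.2,0,0],"spin":0}]'
```

```text
t: 15.5
ee_pos: [544.4, 123.0, 44.8]
orientation: [2.322, 2.111, 0.007]
ft_force: [0.4, -6.4, -2.3]
width: 29.6
t: 15.8
ee_pos: [544.2, 121.2, 44.9]
orientation: [2.321, 2.112, 0.006]
ft_force: [1.1, -6.6, -1.6]
width: 29.7
```

```bash
python3 -m inch '[{"xyz":[-0.1,0,0],"spin":0},{"xyz":[-0.1,0,0],"spin":0}]'; python3 -m inch '[{"xyz":[-0.1,0,0],"spin":0},{"xyz":[-0.1,0,0],"spin":0}]';  python3 -m inch '[{"xyz":[-0.1,0,0],"spin":0},{"xyz":[-0.1,0,0],"spin":0}]'
```

```text
t: 16.0
ee_pos: [544.1, 120.3, 44.9]
orientation: [2.32, 2.112, 0.005]
ft_force: [1.3, -5.4, -1.5]
width: 30.0
t: 16.2
ee_pos: [544.1, 120.1, 44.9]
orientation: [2.32, 2.112, 0.006]
ft_force: [-0.1, -1.3, -4.5]
width: 29.9
t: 16.4
ee_pos: [544.1, 120.1, 45.0]
orientation: [2.32, 2.113, 0.008]
ft_force: [-0.0, 3.8, -4.0]
width: 29.9
```

Contact with the cleat at y=120.1, at a gentle force. Relax, settle 0.8 mm down to the rest height, and release straight up.

```bash
python3 -m inch '[{"xyz":[0,0,0.04],"spin":0},{"xyz":[0,0,0.08],"spin":0},{"xyz":[0,0,0.08],"spin":0}]' && python3 -m inch '[{"xyz":[0,0,0],"spin":0},{"xyz":[0,0,0],"spin":0},{"xyz":[0,0,0],"spin":0},{"xyz":[0,0,0],"spin":0},{"xyz":[0,0,0],"spin":0},{"xyz":[0,0,0],"spin":0},{"xyz":[0,0,0],"spin":0},{"xyz":[0,0,0],"spin":0}]' 0.2 && python3 -m inch '[{"xyz":[0,0,-1],"spin":0},{"xyz":[0,0,-3],"spin":0},{"xyz":[0,0,-6],"spin":0},{"xyz":[0,0,-10],"spin":0},{"xyz":[0,0,-14],"spin":0},{"xyz":[-8,0,-17],"spin":0},{"xyz":[-12,0,-20],"spin":0},{"xyz":[-12,0,-20],"spin":0},{"xyz":[-12,0,-20],"spin":0}]'
python3 - <<'E'
from h import *
o=ctrl.get_obs();im=ctrl.get_image("wrist")[0:300,120:520,::-1];s=ctrl.get_image("scene")[140:290,160:360,::-1];
cv2.imwrite("pics/w6.png",np.hstack([cv2.resize(im,(400,300)),cv2.resize(s,(400,300),interpolation=2)]))
cv2.imwrite("pics/s_full.png",ctrl.get_image("scene")[:,:,::-1])
E
```

```text
t: 16.7
ee_pos: [544.2, 120.2, 44.6]
orientation: [2.321, 2.112, 0.008]
ft_force: [-1.9, 1.0, 3.7]
width: 30.1
t: 17.5
ee_pos: [544.2, 120.2, 44.5]
orientation: [2.321, 2.112, 0.008]
ft_force: [-0.0, -0.8, -0.3]
width: 70.1
t: 18.4
ee_pos: [532.9, -2.2, 247.8]
orientation: [2.321, 2.106, 0.014]
ft_force: [0.7, 0.5, -0.7]
width: 70.3
```

View pics/w6.png

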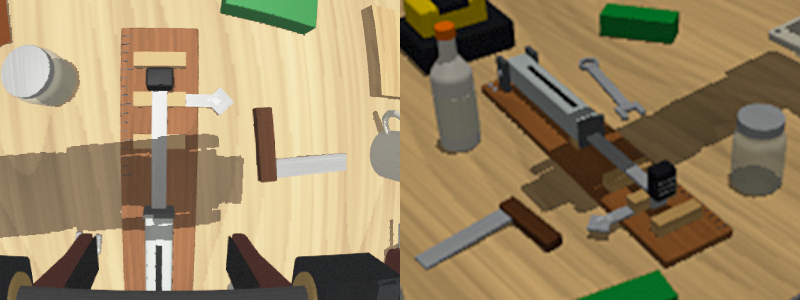

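The picture shows the tab at left-panel (160,77), just beyond the middle cleat, which carries the arrow (210,102). The bar lies level with the hook down between that cleat and the far one. The bottle, jar, wrench and square are still standing where they were. Handing in.

```bash
python3 -c "
from workcell import ctrl
print(ctrl.close_job())"
```

```text
the job is handed in; nothing more can be done
None
```

The gauge is set on its marked length and the job is handed in, at about 18.5 s of the 58 s allowed.

**Offcut:** I moved it into the grey tray first and let go. A picture afterwards showed it lying flat inside, clear of the walls.

**Gauge:** I gripped the bar by its black tab, lifted it 25 mm and drew it out about 126 mm. I lowered it beyond the middle cleat, the one with the arrow, and eased it back in 1 mm steps. Contact came gently, with readings under 7 N throughout.

**Last checks:** After release the bar stayed put, lying level with its hook behind the arrow cleat. The bottle, jar, wrench and square look unmoved by eye; I did not measure them again.

**Disagreements:** The overhead and wrist cameras differed by about 5–10 mm on the offcut and tray positions, and by about 3 mm on the tab. I corrected from the wrist view each time. When I lowered the bar the last 0.8 mm, the vertical force briefly read +3.7 N, which was the hook or housing settling.

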